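# Zero the bench press and hold it two turns open

## Robot

A 6-joint arm with a two-finger parallel gripper is mounted at the origin on the work surface. World frame = base frame: x ahead of the robot, y to its left, z up, the work surface at z = 0. Lengths are in m, angles in rad, forces in N, time in s.
With the tool pointing down it reaches from about 0.275 to 0.875 m from the base axis. Payload 12.5 kg.
Tool frame: the origin (TCP) lies between the finger pads, 19 mm behind the fingertips; this is the grasp point; z points along the fingers, y is the line along which they close (so a half turn about z gives the same grasp; the last joint's range is limited). The gripper opens to 85 mm and grips with 20 to 120 N. Pads are 22 mm wide; open, the fingers measure 114 mm over their backs; the gripper's body (76 mm by 85 mm) begins 54 mm behind the grasp point. The pads swing forward as they close: fully open they stand 13 mm farther back than shut.
Start: joints at [1.033, 0.351, 1.652, -0, 1.139, -0.085], TCP at [0.241, 0.495, 0.25] pointing down, gripper open.
Joint ranges: [-2.75, 2.75], [-0.79, 2.1], [0.01, 2.65], [-1.57, 4.71], [0.07, 3.14], [-2.87, 2.87]. Speed limits (rad/s): [2.22, 2.22, 2.79, 3.14, 3.14, 3.14].

## Interface

Orientations are given as [roll, pitch, yaw] about the fixed x, y, z axes, in that order (R = Rz(yaw) Ry(pitch) Rx(roll)).
In Python, from bench import sensors, viewer, order gives the robot as it stands.
- The arm moves only by the shell command python3 -m jog 'ROWS' [OPENING]. ROWS is JSON, a list of rows, each a list of 6 numbers: the shift along the tool's x, y, z in units of 30 mm (1.0 is 30 mm), then the turn, a rotation vector about the tool's x, y, z in units of 10 degrees (1.0 is 10 degrees). In form: [[dx, dy, dz, ax, ay, az], ...]. A call has 1 to 10 rows; each row shifts and turns the commanded pose from where the row before left it, along the tool's axes as they then stand; what a row does not reach is not made up. A row lasts 1/8 s, in which the tool goes at most 62.5 mm and 10.7 degrees, less where a joint would pass 70% of its speed; a pose out of reach is approached as far as the arm can. A call is refused whole if a number of a shift passes 1 or a number of a turn 1, either way. A call with a gripper value outside its range is refused whole. OPENING is the opening, from 0 (shut) to 1 (fully open), set as the call begins (- or left out, the last holds). The fingers move at their own pace and stop on an object; the grip force is fixed at half the most. Time passes only in rows, so rows that do not move let the fingers close. It gives the time, the measured TCP pose, the force, the opening and the grip force at its end, in the units of the state.
- sensors.state(): the state, without advancing time (a new reading comes with each control period).
- viewer.capture(name): name is "scene" or "top"; returns a dict with "pixels" (384x512x3 uint8, red, green, blue), "intrinsics" (3x3 intrinsics, pixels), "D" ([k1, k2, p1, p2, k3] as OpenCV has them; the pictures are not rectified), "rvec" (rotation vector, rad) and "tvec" (3), from world to camera coordinates, as OpenCV has them. Camera axes: x right, y down, z forward; pixel columns grow to the right and rows downward; lengths in m; the calibration is good to about 2 mm. A picture is of the moment at which its call begins. There is no depth.
- order.hand_in(): hands the job in; it is judged then, once.
The state is a dict: "time_s": time; "q": joint angles; "qd": joint speeds; "tau": joint torques, N m; "position": TCP position; "tool_rot": TCP orientation; "ft_force": force on the tool from outside, world axes, zero at the start; "ft_torque": the same for the moment, N m; "width": finger opening in m; "grip_force": force on a finger pad.
Only numpy, scipy, OpenCV 4.12 (cv2) and the standard library are available. Lean on these libraries where they do the work, as an engineer would, in place of code of your own. Each camera call takes 0.05 s, during which the arm holds its last target. There are 200 camera calls.

## Task

Take the red handwheel of the green bench press by its wooden handle and screw it down clockwise until it is firmly on its stop, pausing there a moment. Then back it off exactly two full turns, and finish there still gripping the handle, keeping the wheel still. Leave everything else on the bench undisturbed.

Things in the scene. Friction and masses are not known exactly. Their poses are not given: they have to be found in the camera images.
- press: green bench screw press, bolted to the bench: foot 170 x 150 x 25 mm, two steel columns, green crosshead with its top 155 mm above the bench. Origin: centre of its underside; z up. It does not move. Its red handwheel lies level on top, with its vertical axis through this origin.
- wheel (a joint): turn of the red handwheel in rad: 0 = screwed fully down on its hard stop; grows anticlockwise seen from above (opening; the ram rises 4 mm per turn), 6.283 a turn, free up to 20. Starts between 2.5 and 8.5. Friction about 0.1 Nm (2 N at the handle); it stays where it is left. At 0 the handle lies in the press's +x direction from the axis.
- wheel_axis (a point): point on the wheel's vertical axis at rim height, 185 mm above the bench; the wheel does not rise or sink. Rim 110 mm centre-line diameter, 13 mm thick; hub top 201 mm above the bench.
- handle: dark wooden upright spinner handle on the wheel's rim: round post 22 mm in diameter, 56 mm tall, spinning freely on its own vertical pin, so a gripper can hold it from above and circle without turning. Its pin is 55 mm from the wheel's axis. Origin: centre of its underside, 195 mm above the bench; its top is 251 mm above the bench.
- handle_grip (a point): centre of the handle at gripping height, 32 mm above its underside (227 mm above the bench)
- hammer: small ball hammer, 240 mm long, lying on the bench. A bystander; origin under it.
- screwdriver: screwdriver, 180 mm long, lying on the bench. A bystander; origin under it.
- jar: small jar with blue cap, 56 mm diameter, 65 mm tall, standing beside the press. A bystander; origin at its underside.
- bangle: loose brass ring, 68 mm outside, 14 mm tall, lying beside the press. A bystander; origin at its underside.
- punches: white block 50 x 100 x 40 mm with upright punches and files, about 105 mm tall in all, beside the press. A bystander; origin at its underside.
- dish: copper dish, 100 mm wide, 30 mm tall. A bystander; origin at its underside.
- plier_stand: wooden plier stand 70 x 120 mm, 120 mm tall. A bystander; origin at its underside.
Mind the look-alikes: they are no part of the job. What is shaped like the press but purple or yellow is not meant.

How it is judged:
By the outcome, as a careful person would: the job done as asked, in the order asked, and still so for the second after the job is handed in, while the arm keeps its last pose, push and grip.
It also fails if it takes over 69 s, if anything falls off the work surface, if the arm or the gripper's body presses on something with over 40 N, if the wrist force passes 120 N, or if a joint passes its speed limit or range.

## Working session

There is one attempt and no reset: what is moved stays moved. The work goes in short steps, Python scripts to look and compute and a shell command to move; the robot and the scene stay as the last step left them, time stands still between calls to the robot, and variables do not carry over. Pictures are saved under pics/ and viewed, at most 10 in all, crops included, and the job is handed in when it is done.

```bash
mkdir -p pics; ls
cat > h.py <<'E'
import numpy as np, cv2
from bench import sensors, viewer, order
def cap(n):
    c=viewer.capture(n); return {k:(np.array(v) if not isinstance(v,str) else v) for k,v in c.items()}
def save(c,f,s=1): cv2.imwrite('pics/'+f, cv2.resize(c['pixels'][:,:,::-1],None,fx=s,fy=s))
def ray(c,uv):
    p=cv2.undistortPoints(np.array([[uv]],float),c['intrinsics'],c['D'])[0,0]
    R=cv2.Rodrigues(c['rvec'].astype(float))[0]; t=c['tvec'].reshape(3)
    return -R.T@t, R.T@np.array([p[0],p[1],1.])
def onz(c,uv,z):
    o,d=ray(c,uv); return o+d*(z-o[2])/d[2]
def proj(c,P): return cv2.projectPoints(np.array(P,float).reshape(-1,3),c['rvec'].astype(float),c['tvec'].astype(float),c['intrinsics'],c['D'])[0][:,0]
E
python3 - <<'E'
from h import *
import pickle
a=cap('scene');b=cap('top');pickle.dump((a,b),open('c0.pkl','wb'))
save(a,'s0.png',1.5);save(b,'t0.png',1.5)
for c in (a,b): print(ray(c,(256,192)))
print(sensors.state())
E
```

```text
pics
(array([1.25624451, 0.70433143, 1.08534682]), array([-0.54931551, -0.52141393, -0.65338655]))
(array([ 0.25283827, -0.01900391,  1.46466875]), array([ 0.14718013,  0.02272888, -0.98889467]))
{'time_s': 0.1, 'q': array([ 1.03342107e+00,  3.51162118e-01,  1.65235137e+00, -3.45641398e-06,
        1.13911736e+00, -8.46214768e-02]), 'qd': array([-0.00173826, -0.00353084, -0.00150708,  0.00026271,  0.0019363 ,
        0.00019128]), 'tau': array([ 9.36209908e-04, -5.06846488e+01, -2.91873801e+01, -6.16967282e-05,
        2.73910162e-03, -4.84360464e-05]), 'position': array([0.24043905, 0.49435059, 0.24952665]), 'tool_rot': array([-3.14055791e+00, -8.46218042e-05,  2.68884027e+00]), 'ft_force': array([-0.26357475, -0.21151473,  0.07179329]), 'ft_torque': array([ 0.00450087, -0.00588237, -0.05812124]), 'grip_force': 0.0, 'width': 0.0856179161644961}
```

View pics/s0.png

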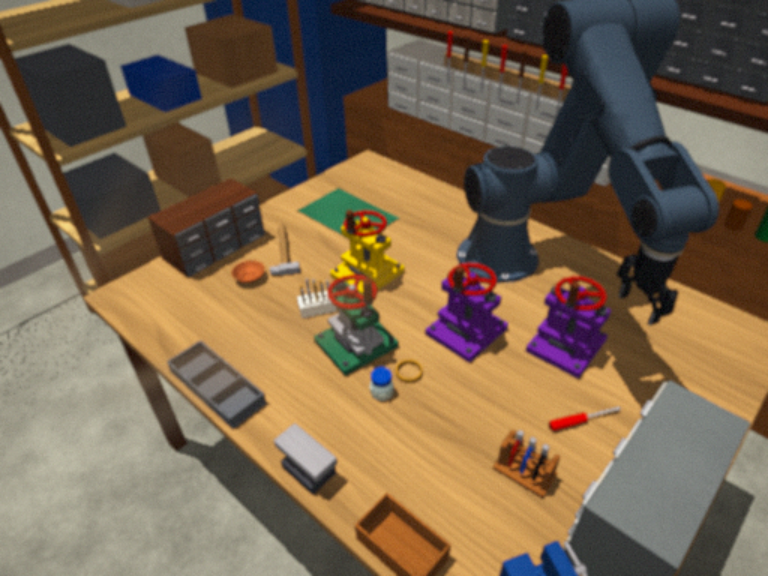

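View pics/t0.png

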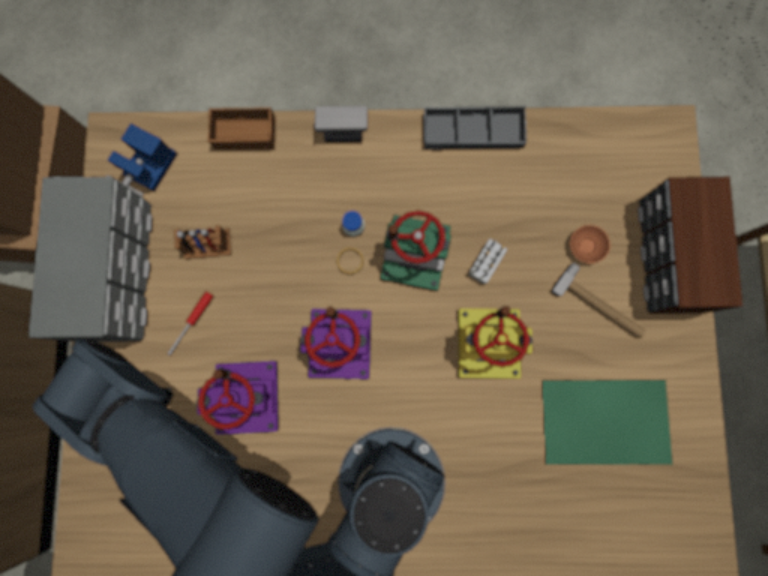

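The green press is at about (278,158) in the native top image and (235,205) in the scene image. I can't make out its handle yet, so I'll zoom in.

Run:
```python
from h import *
import pickle
a,b=pickle.load(open('c0.pkl','rb'))
A=a['pixels'][170:255,195:285,::-1];B=b['pixels'][125:200,235:325,::-1]
A=cv2.resize(A,(390,390),interpolation=cv2.INTER_CUBIC);B=cv2.resize(B,(400,390),interpolation=cv2.INTER_CUBIC)
cv2.imwrite('pics/z0.png',np.hstack([A,B]))
for n,c,(u0,u1,v0,v1) in (('s',a,(195,285,170,255)),('t',b,(235,325,125,200))):
    hsv=cv2.cvtColor(c['pixels'],cv2.COLOR_RGB2HSV)
    m=(((hsv[...,0]<8)|(hsv[...,0]>172))&(hsv[...,1]>150)&(hsv[...,2]>80)).astype(np.uint8)
    k=np.zeros_like(m);k[v0:v1,u0:u1]=m[v0:v1,u0:u1]
    cs=cv2.findContours(k,cv2.RETR_EXTERNAL,cv2.CHAIN_APPROX_NONE)[0]
    q=max(cs,key=cv2.contourArea)
    # outer rim rays on rim mid-plane, circle fit
    P=np.array([onz(c,p[0],.185)[:2] for p in cv2.convexHull(q)])
    M=np.c_[2*P,np.ones(len(P))];x=np.linalg.lstsq(M,(P**2).sum(1),rcond=None)[0]
    print(n,x[:2],np.sqrt(x[2]+x[:2]@x[:2]),len(P), proj(c,[[x[0],x[1],.185]]))
    g=((hsv[...,0]>50)&(hsv[...,0]<90)&(hsv[...,1]>100)).astype(np.uint8);k=np.zeros_like(g);k[v0-5:v1+5,u0-15:u1+5]=g[v0-5:v1+5,u0-15:u1+5]
    q=np.vstack([x for x in cv2.findContours(k,cv2.RETR_EXTERNAL,cv2.CHAIN_APPROX_NONE)[0] if cv2.contourArea(x)>15])
    print(cv2.minAreaRect(np.array([onz(c,p,.02)[:2] for p in q[:,0]],np.float32)))
```

```text
s [ 0.56399823 -0.06725123] 0.054884224046850484 15 [[233.00027657 194.46779309]]
((0.5629633665084839, -0.0552670955657959), (0.14743274450302124, 0.16582873463630676), 75.8228530883789)
t [ 0.55977718 -0.06416477] 0.05865983726153732 22 [[278.0548504  157.44491207]]
((0.5326179265975952, -0.04947248846292496), (0.06785719096660614, 0.10520132631063461), 80.23097229003906)
```

View pics/z0.png

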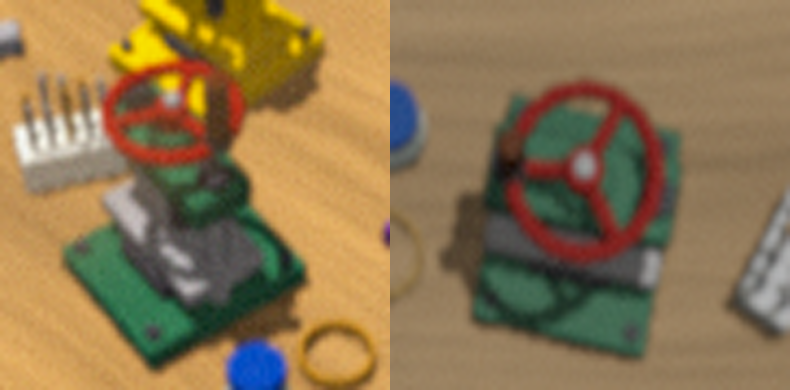

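Run:
```python
from h import *
import pickle
a,b=pickle.load(open('c0.pkl','rb'))
for n,c,(u0,u1,v0,v1) in (('s',a,(215,255,180,210)),('t',b,(255,292,138,178))):
    hsv=cv2.cvtColor(c['pixels'],cv2.COLOR_RGB2HSV).astype(int)
    R,G,B=[c['pixels'][...,i].astype(int) for i in range(3)]
    m=(R>100)&(R>2.2*G)&(R>2.2*B)
    vv,uu=np.nonzero(m[v0:v1,u0:u1]);P=np.array([onz(c,(u+u0,v+v0),.185)[:2] for u,v in zip(uu,vv)])
    x=np.array([.561,-.065])
    for _ in range(10):
        Q=P[abs(np.linalg.norm(P-x,axis=1)-.055)<.011]
        M=np.c_[2*Q,np.ones(len(Q))];s=np.linalg.lstsq(M,(Q**2).sum(1),rcond=None)[0];x=s[:2]
    print(n,'rim',x,np.sqrt(s[2]+x@x),len(Q))
    d=(R<110)&(R>G*1.15)&(R<2.6*G)&(c['pixels'].max(2)<115)
    w0,w1,y0,y1=(238,252,183,206) if n=='s' else (254,270,146,168)
    vv,uu=np.nonzero(d[y0:y1,w0:w1]); print(len(vv),uu.mean()+w0,vv.mean()+y0,uu.min()+w0,uu.max()+w0,vv.min()+y0,vv.max()+y0)
    for z in (.195,.223,.251): print(z,onz(c,(uu.mean()+w0,vv.mean()+y0),z)[:2])
    for th in (90,): print('exp',proj(c,[[.561,-.01,.195],[.561,-.01,.251]]).tolist())
    for r in range(y0,y1): print(''.join('#' if d[r,k] else ('r' if m[r,k] else '.') for k in range(w0,w1)),r)
```

```text
s rim [ 0.55666657 -0.06615048] 0.05430185174908277 171
80 244.3125 196.8 238 248 189 205
0.195 [ 0.5541232  -0.01968424]
0.223 [0.5762038  0.00308491]
0.251 [0.59828441 0.02585406]
exp [[244.94315491706578, 198.98089689214794], [244.31166907087254, 186.77215193181382]]
rrrr.......... 183
rrrrrr........ 184
rrrrrr........ 185
rr..r......... 186
r............. 187
r........rrr.. 188
.....####rrr.. 189
.....####.rrr. 190
.....####.rrr. 191
.....#####rrr. 192
.....####.rrrr 193
.....#####rrr. 194
r...######rrr. 195
rr...#####rrr. 196
rrrr.#####rr.. 197
.rrr.######r.. 198
#.rr.######... 199
.##.######.... 200
##rrr#####.... 201
rrrrr.#..#.... 202
rrrrr.#....... 203
rrrr###....... 204
...####....... 205
t rim [ 0.55986366 -0.06381923] 0.05365761159615414 188
112 261.95535714285717 156.73214285714286 254 269 146 167
0.195 [ 0.5603611 -0.0102748]
0.223 [ 0.5535793 -0.0104673]
0.251 [ 0.5467975 -0.0106598]
exp [[261.8714086809902, 156.54577996848164], [261.71511851790575, 152.38806465908442]]
..........##rrr# 146
..........#rrr#. 147
.........#rrr#.. 148
........##rrr#.. 149
.......######... 150
......######.... 151
.....######..... 152
.....######..... 153
...#.######..... 154
.....##########. 155
.....#######rr.. 156
......######rrrr 157
..#...#######rrr 158
......########## 159
......##.r#..... 160
.......#rr#..... 161
##......rr...... 162
##.....#rrr#.... 163
##.....#.rr..... 164
##.....##rrr#... 165
###.....#.rrr#.. 166
###......#rrrr## 167
```

```bash
python3 -m jog '[[0,0,-0.9,0,0,-0.86],[0,0,-0.9,0,0,-0.87],[0,0,-0.9,0,0,-0.86],[-0.3,-0.5,0,0,0,0],[-0.6,-0.95,0,0,0,0],[-0.6,-0.95,0,0,0,0],[-0.6,-0.95,0,0,0,0],[-0.6,-0.95,0,0,0,0],[-0.6,-0.95,0,0,0,0],[-0.6,-0.95,0,0,0,0]]' 1
```

```text
time_s: 1.35
position: [0.3576, 0.3067, 0.3298]
tool_rot: [-3.14, -0.001, 3.138]
ft_force: [-0.0, 0.7, -0.2]
width: 0.0854
grip_force: 0.0
```

```bash
python3 -m jog '[[-0.67,-1,0,0,0,0],[-0.67,-1,0,0,0,0],[-0.67,-1,0,0,0,0],[-0.67,-1,0,0,0,0],[-0.67,-1,0,0,0,0],[-0.67,-1,0,0,0,0],[-0.67,-1,0,0,0,0],[-0.67,-1,0,0,0,0],[-0.67,-1,0,0,0,0],[-0.67,-0.95,0,0,0,0]]'; python3 -m jog '[[0,-0.5,0,0,0,0],[0,0,0,0,0,0],[0,0,0,0,0,0]]'
python3 - <<'E'
from h import *
a=cap('scene');b=cap('top')
A=a['pixels'][150:230,195:285,::-1];B=b['pixels'][125:200,235:325,::-1]
cv2.imwrite('pics/z1.png',np.hstack([cv2.resize(A,(390,390),interpolation=2),cv2.resize(B,(400,390),interpolation=2)]))
E
```

```text
time_s: 2.6
position: [0.5581, 0.0081, 0.3297]
tool_rot: [3.142, -0.002, 3.138]
ft_force: [0.6, -0.3, 0.0]
width: 0.0851
grip_force: 0.0
time_s: 2.98
position: [0.5576, -0.0045, 0.3309]
tool_rot: [3.141, -0.0, 3.141]
ft_force: [-0.7, 0.7, -0.5]
width: 0.085
grip_force: 0.0
```

View pics/z1.png

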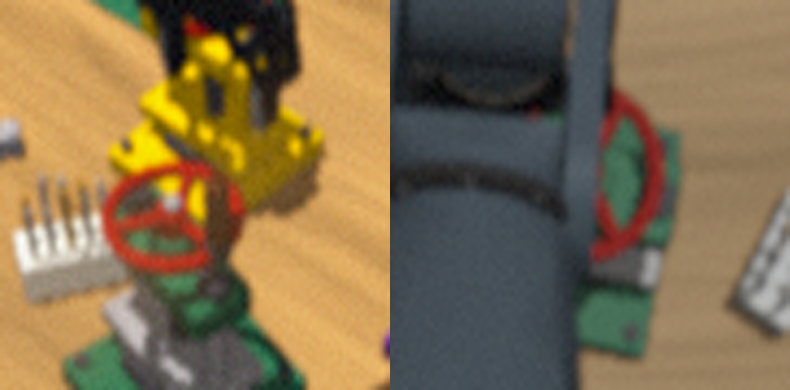

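The gripper stands above the handle and the handle is unchanged at crop (218,225). Now descend and grip.

```bash
python3 -m jog '[[-0.08,-0.2,0.5,0,0,0],[0,0,0.7,0,0,0],[0,0,0.7,0,0,0],[0,0,0.7,0,0,0],[0,0,0.5,0,0,0],[0,0,0.36,0,0,0],[0,0,0,0,0,0]]'; python3 -m jog '[[0,0,0,0,0,0],[0,0,0,0,0,0],[0,0,0,0,0,0],[0,0,0,0,0,0],[0,0,0,0,0,0],[0,0,0,0,0,0]]' 0;  python3 - <<'E'
from h import *
a=cap('scene')
A=a['pixels'][150:230,195:285,::-1]
cv2.imwrite('pics/z2.png',cv2.resize(A,(500,500),interpolation=2))
E
```

```text
time_s: 3.95
position: [0.5604, -0.0111, 0.2266]
tool_rot: [3.142, -0.001, 3.141]
ft_force: [0.2, 0.1, 0.7]
width: 0.0853
grip_force: 0.0
time_s: 4.7
position: [0.5609, -0.01, 0.2279]
tool_rot: [3.14, 0.001, 3.141]
ft_force: [0.2, 9.2, 4.5]
width: 0.0207
grip_force: 59.1
```

View pics/z2.png

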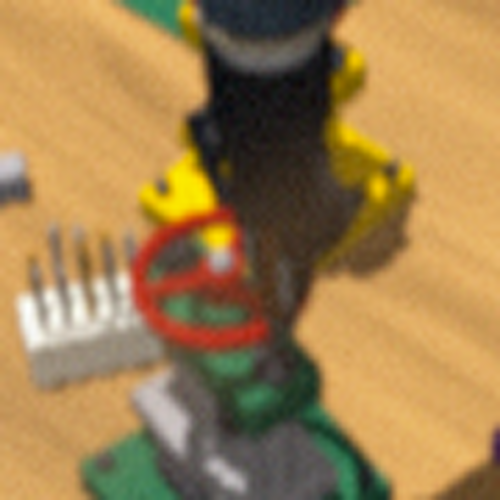

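Handle gripped (20.7 mm, 59 N). I'll turn 45° clockwise, then fit the wheel's centre from the measured poses.

```bash
cat > log.py <<'E'
from h import *
s=sensors.state();open('pts.txt','a').write('%f %f %f\n'%(s['time_s'],s['position'][0],s['position'][1]))
E
python3 -m jog '[[0,0.04,0,0,0,0],[0,0,0,0,0,0]]'; python3 log.py
python3 -m jog '[[-0.24,-0.02,0,0,0,0],[-0.2345,-0.0425,0,0,0,0],[0,0,0,0,0,0]]'; python3 log.py
python3 -m jog '[[-0.4422,-0.1832,0,0,0,0],[0,0,0,0,0,0]]'; python3 log.py
python3 -m jog '[[-0.38,-0.291,0,0,0,0],[0,0,0,0,0,0]]'; python3 log.py; cat pts.txt
```

```text
time_s: 5.0
position: [0.5609, -0.0098, 0.2279]
tool_rot: [3.142, 0.001, 3.141]
ft_force: [-1.1, 1.6, 6.2]
width: 0.0204
grip_force: 59.3
time_s: 5.38
position: [0.5756, -0.0125, 0.2278]
tool_rot: [-3.14, 0.002, 3.141]
ft_force: [1.0, -1.4, 4.9]
width: 0.0209
grip_force: 59.2
time_s: 5.62
position: [0.5887, -0.0189, 0.2278]
tool_rot: [-3.139, 0.001, 3.14]
ft_force: [-1.4, -6.6, 7.6]
width: 0.0207
grip_force: 59.5
time_s: 5.88
position: [0.5994, -0.028, 0.2278]
tool_rot: [-3.139, -0.001, 3.14]
ft_force: [-7.3, -8.3, 9.3]
width: 0.0209
grip_force: 59.8
5.000000 0.560937 -0.009814
5.375000 0.575644 -0.012539
5.625000 0.588699 -0.018858
5.875000 0.599403 -0.028043
```

```bash
cat > fit.py <<'E'
import numpy as np
from scipy.optimize import least_squares
P=np.loadtxt('pts.txt')[:,1:]
f=lambda c:np.hypot(*(P-c[:2]).T)-.055
r=least_squares(f,[.56,-.065]);print('C',r.x,'res mm',np.round(r.fun*1e3,2))
d=P-r.x;print('th',np.round(np.degrees(np.arctan2(d[:,1],d[:,0])),1))
E
python3 fit.py; python3 -c "
from h import *
print(sensors.state()['ft_force'],sensors.state()['position'])"
```

```text
C [ 0.55844256 -0.06476963] res mm [ 0.01 -0.01 -0.02  0.01]
th [87.4 71.8 56.6 41.9]
[-7.29538635 -8.27938556  9.27910416] [ 0.59940343 -0.02804306  0.22781195]
```

```bash
python3 -m jog '[[-0.173,-0.363,0,0,0,0],[0,0,0,0,0,0]]'; python3 log.py
python3 -m jog '[[-0.183,-0.442,0,0,0,0],[-0.0625,-0.4745,0,0,0,0],[0,0,0,0,0,0]]'; python3 log.py; python3 fit.py
```

```text
time_s: 6.12
position: [0.6058, -0.0377, 0.2279]
tool_rot: [-3.141, 0.003, 3.14]
ft_force: [4.6, 0.5, 5.2]
width: 0.0203
grip_force: 59.4
time_s: 6.5
position: [0.6129, -0.0656, 0.2279]
tool_rot: [-3.14, 0.003, 3.14]
ft_force: [4.7, -2.4, 4.1]
width: 0.0208
grip_force: 59.6
C [ 0.55799842 -0.06459955] res mm [-0.14 -0.03  0.09  0.23 -0.13 -0.09]
th [86.9 71.3 56.1 41.4 29.4 -1.1]
```

```bash
python3 -m jog '[[0.0625,-0.4745,0,0,0,0],[0.183,-0.442,0,0,0,0],[0.291,-0.38,0,0,0,0],[0,0,0,0,0,0]]'; python3 log.py
python3 -m jog '[[0.38,-0.291,0,0,0,0],[0.442,-0.183,0,0,0,0],[0.4745,-0.0625,0,0,0,0],[0,0,0,0,0,0]]'; python3 log.py; python3 fit.py
```

```text
time_s: 7.0
position: [0.5957, -0.1047, 0.2279]
tool_rot: [-3.14, 0.001, 3.14]
ft_force: [0.5, -4.6, 6.5]
width: 0.0204
grip_force: 59.8
time_s: 7.5
position: [0.5562, -0.1197, 0.2278]
tool_rot: [-3.141, -0.0, 3.141]
ft_force: [-2.0, 0.5, 7.6]
width: 0.0206
grip_force: 60.1
C [ 0.55801399 -0.06462859] res mm [-0.11 -0.01  0.1   0.24 -0.13 -0.11 -0.01  0.07]
th [ 86.9  71.3  56.2  41.5  29.4  -1.1 -46.7 -91.9]
```

```bash
python3 -m jog '[[0.24,0.0155,0,0,0,0],[0.2345,0.047,0,0,0,0],[0,0,0,0,0,0]]'; python3 log.py
python3 -m jog '[[0.225,0.077,0,0,0,0],[0.217,0.106,0,0,0,0],[0,0,0,0,0,0]]'; python3 log.py
```

```text
time_s: 7.88
position: [0.5424, -0.1175, 0.2278]
tool_rot: [-3.141, 0.0, 3.141]
ft_force: [-2.5, 0.9, 8.8]
width: 0.0205
grip_force: 60.1
time_s: 8.25
position: [0.5293, -0.1117, 0.2278]
tool_rot: [3.141, 0.001, 3.141]
ft_force: [-1.6, 4.4, 8.1]
width: 0.0203
grip_force: 60.1
```

```bash
python3 -m jog '[[0.38,0.291,0,0,0,0],[0.291,0.38,0,0,0,0],[0,0,0,0,0,0]]'; python3 log.py;python3 fit.py
```

```text
time_s: 8.62
position: [0.5095, -0.0909, 0.2278]
tool_rot: [3.141, 0.002, 3.141]
ft_force: [4.1, 3.8, 5.6]
width: 0.0203
grip_force: 60.1
C [ 0.55797644 -0.06465381] res mm [-0.08  0.03  0.15  0.29 -0.09 -0.07  0.    0.05  0.06  0.06  0.12]
th [  86.9   71.3   56.1   41.5   29.4   -1.   -46.7  -91.9 -106.4 -121.4
 -151.6]
```

```bash
python3 -m jog '[[0.183,0.442,0,0,0,0],[0.0625,0.4745,0,0,0,0],[0,0,0,0,0,0]]'; python3 log.py
python3 -m jog '[[-0.007,0.16,0,0,0,0],[0,0,0,0,0,0]]'; python3 log.py
python3 -m jog '[[-0.021,0.1585,0,0,0,0],[0,0,0,0,0,0]]'; python3 log.py;python3 fit.py
```

```text
time_s: 9.0
position: [0.5029, -0.0636, 0.2279]
tool_rot: [-3.141, 0.004, -3.142]
ft_force: [7.7, 2.3, 3.8]
width: 0.0205
grip_force: 60.1
time_s: 9.25
position: [0.5031, -0.0593, 0.2278]
tool_rot: [-3.141, 0.003, 3.141]
ft_force: [8.0, 1.2, 4.5]
width: 0.0205
grip_force: 60.2
time_s: 9.5
position: [0.5038, -0.0548, 0.2278]
tool_rot: [-3.141, 0.003, 3.141]
ft_force: [7.1, 0.1, 4.5]
width: 0.0206
grip_force: 60.1
C [ 0.557927   -0.06463367] res mm [-0.1   0.02  0.16  0.31 -0.06 -0.02  0.05  0.07  0.07  0.05  0.08  0.06
  0.04  0.06]
th [  86.9   71.2   56.1   41.4   29.4   -1.1  -46.7  -91.8 -106.4 -121.3
 -151.6  178.9  174.5  169.7]
```

```bash
python3 -m jog '[[-0.06,0.156,0,0,0,0],[0,0,0,0,0,0]]'; python3 log.py
python3 -m jog '[[-0.048,0.153,0,0,0,0],[0,0,0,0,0,0]]'; python3 log.py;python3 fit.py
```

```text
time_s: 9.75
position: [0.505, -0.05, 0.2278]
tool_rot: [-3.141, 0.002, 3.141]
ft_force: [3.4, 1.6, 7.7]
width: 0.0207
grip_force: 60.5
time_s: 10.0
position: [0.5064, -0.0454, 0.2278]
tool_rot: [-3.141, 0.002, 3.141]
ft_force: [3.6, -0.4, 6.6]
width: 0.0204
grip_force: 60.5
C [ 0.55793773 -0.06464019] res mm [-0.09  0.03  0.16  0.31 -0.06 -0.03  0.04  0.06  0.06  0.05  0.09  0.08
  0.05  0.07 -0.03 -0.04]
th [  86.9   71.2   56.1   41.4   29.4   -1.   -46.7  -91.8 -106.4 -121.3
 -151.6  178.9  174.5  169.7  164.5  159.6]
```

```bash
python3 -m jog '[[-0.061,0.148,0,0,0,0],[0,0,0,0,0,0]]'; python3 log.py
python3 -m jog '[[-0.074,0.142,0,0,0,0],[0,0,0,0,0,0]]'; python3 log.py
```

```text
time_s: 10.25
position: [0.5083, -0.0411, 0.2278]
tool_rot: [-3.141, 0.002, 3.141]
ft_force: [3.3, -0.3, 6.5]
width: 0.0205
grip_force: 60.5
time_s: 10.5
position: [0.5105, -0.0368, 0.2278]
tool_rot: [-3.141, 0.002, 3.141]
ft_force: [2.6, -0.1, 7.5]
width: 0.0207
grip_force: 60.5
```

```bash
python3 -m jog '[[-0.291,0.38,0,0,0,0],[-0.38,0.291,0,0,0,0],[-0.442,0.183,0,0,0,0],[-0.4745,0.0625,0,0,0,0],[0,0,0,0,0,0]]'; python3 log.py
python3 -m jog '[[-0.24,-0.0155,0,0,0,0],[-0.2345,-0.047,0,0,0,0],[0,0,0,0,0,0]]'; python3 log.py;  python3 -m jog '[[-0.225,-0.077,0,0,0,0],[-0.217,-0.106,0,0,0,0],[0,0,0,0,0,0]]'; python3 log.py; python3 fit.py
```

```text
time_s: 11.12
position: [0.5586, -0.0096, 0.2278]
tool_rot: [-3.14, 0.002, 3.141]
ft_force: [3.0, -2.1, 7.4]
width: 0.0204
grip_force: 60.7
time_s: 11.5
position: [0.5724, -0.0115, 0.2278]
tool_rot: [-3.141, 0.001, 3.141]
ft_force: [1.4, -0.8, 7.2]
width: 0.0203
grip_force: 60.6
time_s: 11.88
position: [0.5856, -0.017, 0.2278]
tool_rot: [-3.141, 0.001, 3.141]
ft_force: [2.0, -1.0, 7.2]
width: 0.0206
grip_force: 60.6
C [ 0.5579472  -0.06463923] res mm [-0.09  0.02  0.15  0.3  -0.07 -0.04  0.03  0.06  0.07  0.06  0.1   0.08
  0.06  0.08 -0.02 -0.03 -0.05 -0.03  0.01  0.03  0.02]
th [  86.9   71.2   56.1   41.4   29.4   -1.   -46.7  -91.8 -106.4 -121.3
 -151.6  178.9  174.5  169.7  164.5  159.6  154.6  149.6   89.3   74.8
   59.9]
```

```bash
python3 -m jog '[[-0.38,-0.291,0,0,0,0],[-0.291,-0.38,0,0,0,0],[-0.183,-0.442,0,0,0,0],[0,0,0,0,0,0]]'; python3 log.py
python3 -m jog '[[-0.035,-0.156,0,0,0,0],[0,0,0,0,0,0]]'; python3 log.py
python3 -m jog '[[-0.021,-0.1585,0,0,0,0],[0,0,0,0,0,0]]'; python3 log.py
python3 -m jog '[[-0.007,-0.16,0,0,0,0],[0,0,0,0,0,0]]'; python3 log.py; python3 fit.py|tail -1
```

```text
time_s: 12.38
position: [0.6113, -0.051, 0.2279]
tool_rot: [-3.141, 0.001, 3.14]
ft_force: [2.2, -1.6, 8.0]
width: 0.0206
grip_force: 60.6
time_s: 12.62
position: [0.6121, -0.0551, 0.2278]
tool_rot: [-3.141, 0.001, 3.141]
ft_force: [2.5, -1.6, 7.0]
width: 0.0209
grip_force: 60.5
time_s: 12.88
position: [0.6128, -0.0598, 0.2279]
tool_rot: [-3.141, 0.001, 3.141]
ft_force: [2.2, -0.1, 6.4]
width: 0.0208
grip_force: 60.5
time_s: 13.12
position: [0.613, -0.0646, 0.2278]
tool_rot: [-3.141, 0.001, 3.141]
ft_force: [1.8, -1.2, 5.5]
width: 0.0206
grip_force: 60.5
  1.000e-01]
```

Now small steps towards the expected stop, at about -14°.

```bash
python3 -m jog '[[0.007,-0.16,0,0,0,0],[0,0,0,0,0,0]]'; python3 log.py
python3 -m jog '[[0.021,-0.1585,0,0,0,0],[0,0,0,0,0,0]]'; python3 log.py
```

```text
time_s: 13.38
position: [0.6128, -0.0694, 0.2278]
tool_rot: [-3.141, 0.002, 3.141]
ft_force: [2.8, -1.3, 6.1]
width: 0.0204
grip_force: 60.5
time_s: 13.62
position: [0.6121, -0.0742, 0.2279]
tool_rot: [-3.141, 0.002, 3.141]
ft_force: [2.7, -1.5, 6.4]
width: 0.0206
grip_force: 60.4
```

```bash
python3 -m jog '[[0.02,-0.08,0,0,0,0],[0,0,0,0,0,0]]'; python3 log.py
python3 -m jog '[[0.02,-0.076,0,0,0,0],[0,0,0,0,0,0]]'; python3 log.py
```

```text
time_s: 13.88
position: [0.6117, -0.0763, 0.2279]
tool_rot: [-3.141, 0.002, 3.141]
ft_force: [4.4, 1.1, 5.5]
width: 0.0204
grip_force: 60.4
time_s: 14.12
position: [0.6116, -0.0766, 0.2279]
tool_rot: [3.139, 0.003, 3.141]
ft_force: [7.2, 12.3, 5.8]
width: 0.0204
grip_force: 60.6
```

```bash
python3 -m jog '[[0.015,-0.06,0,0,0,0],[0,0,0,0,0,0]]'; python3 log.py
python3 -m jog '[[0,0,0,0,0,0],[0,0,0,0,0,0],[0,0,0,0,0,0],[0,0,0,0,0,0],[0,0,0,0,0,0],[0,0,0,0,0,0],[0,0,0,0,0,0],[0,0,0,0,0,0],[0,0,0,0,0,0],[0,0,0,0,0,0]]'; python3 log.py; python3 fit.py; python3 -c "
from h import *
import time
print(sensors.state())"
```

```text
time_s: 14.38
position: [0.6116, -0.0768, 0.2279]
tool_rot: [3.136, 0.004, 3.142]
ft_force: [10.5, 21.9, 3.9]
width: 0.0207
grip_force: 60.8
time_s: 15.62
position: [0.6116, -0.0768, 0.2279]
tool_rot: [3.136, 0.004, -3.141]
ft_force: [11.3, 21.4, 5.5]
width: 0.0205
grip_force: 60.8
C [ 0.55795414 -0.06463767] res mm [-0.1   0.02  0.15  0.29 -0.08 -0.05  0.03  0.06  0.07  0.06  0.1   0.09
  0.07  0.09 -0.02 -0.02 -0.04 -0.02  0.01  0.02  0.02  0.04  0.02  0.03
  0.02  0.02  0.03  0.02 -0.02 -0.03 -0.04]
th [ 8.690e+01  7.120e+01  5.610e+01  4.140e+01  2.940e+01 -1.100e+00
 -4.670e+01 -9.190e+01 -1.064e+02 -1.213e+02 -1.516e+02  1.789e+02
  1.745e+02  1.697e+02  1.645e+02  1.596e+02  1.546e+02  1.496e+02
  8.930e+01  7.480e+01  5.990e+01  1.430e+01  1.000e+01  5.100e+00
  1.000e-01 -5.000e+00 -1.000e+01 -1.220e+01 -1.250e+01 -1.280e+01
 -1.280e+01]
{'time_s': 15.625, 'q': array([-0.20286785,  0.49117531,  1.49603599,  0.00659551,  1.15146691,
       -1.77651294]), 'qd': array([ 0.0010101 , -0.00043848,  0.00034128,  0.00104091,  0.00074043,
       -0.00064194]), 'tau': array([-1.38988110e+01, -5.57753170e+01, -2.47843444e+01, -5.19703567e+00,
        1.49369862e+00,  8.38513894e-03]), 'position': array([ 0.61155214, -0.07680701,  0.22789124]), 'tool_rot': array([ 3.13628159,  0.0040772 , -3.14143129]), 'ft_force': array([11.27196776, 21.38325764,  5.50747079]), 'ft_torque': array([ 3.37040799e+00, -1.57958841e+00, -8.09100757e-04]), 'grip_force': 60.825249762274325, 'width': 0.020490389266205795}
```

The wheel is on its stop at world angle about -12.6°, held there at about 24 N for 1.25 s. Now back it off two turns anticlockwise.

```bash
cp pts.txt pts_cw.txt
python3 -m jog '[[-0.055,0.216,0,0,0,0],[-0.021,0.1585,0,0,0,0],[-0.007,0.16,0,0,0,0],[0,0,0,0,0,0]]'; python3 log.py
python3 -m jog '[[0.0625,0.4745,0,0,0,0],[0.183,0.442,0,0,0,0],[0.291,0.38,0,0,0,0],[0.38,0.291,0,0,0,0],[0.442,0.183,0,0,0,0],[0.4745,0.0625,0,0,0,0],[0,0,0,0,0,0]]'; python3 log.py; python3 fit.py|tail -1
```

```text
time_s: 16.12
position: [0.613, -0.0641, 0.2279]
tool_rot: [-3.141, 0.001, 3.141]
ft_force: [3.6, 1.0, 6.3]
width: 0.0206
grip_force: 60.9
time_s: 17.0
position: [0.5568, -0.0096, 0.2278]
tool_rot: [-3.14, -0.0, 3.141]
ft_force: [-2.3, -1.8, 8.5]
width: 0.0203
grip_force: 61.1
 -1.280e+01  6.000e-01  9.120e+01]
```

```bash
cd .;
python3 -m jog '[[0.4745,-0.0625,0,0,0,0],[0.442,-0.183,0,0,0,0],[0.38,-0.291,0,0,0,0],[0.291,-0.38,0,0,0,0],[0.183,-0.442,0,0,0,0],[0.0625,-0.4745,0,0,0,0],[0,0,0,0,0,0]]'; python3 log.py
python3 -m jog '[[-0.0625,-0.4745,0,0,0,0],[-0.183,-0.442,0,0,0,0],[-0.291,-0.38,0,0,0,0],[-0.38,-0.291,0,0,0,0],[-0.442,-0.183,0,0,0,0],[-0.4745,-0.0625,0,0,0,0],[0,0,0,0,0,0]]'; python3 log.py
python3 -m jog '[[-0.4745,0.0625,0,0,0,0],[-0.442,0.183,0,0,0,0],[-0.38,0.291,0,0,0,0],[-0.291,0.38,0,0,0,0],[-0.183,0.442,0,0,0,0],[-0.0625,0.4745,0,0,0,0],[0,0,0,0,0,0]]'; python3 log.py; python3 fit.py|tail -2
```

```text
time_s: 17.88
position: [0.503, -0.0652, 0.2278]
tool_rot: [-3.141, 0.002, 3.14]
ft_force: [2.4, -2.0, 7.5]
width: 0.0205
grip_force: 61.1
time_s: 18.75
position: [0.5585, -0.1196, 0.2278]
tool_rot: [-3.141, 0.001, 3.141]
ft_force: [1.9, -2.1, 8.3]
width: 0.0205
grip_force: 61.3
time_s: 19.62
position: [0.613, -0.0634, 0.2278]
tool_rot: [3.142, 0.001, -3.141]
ft_force: [2.5, 1.3, 8.0]
width: 0.0208
grip_force: 61.1
  1.000e-01 -5.000e+00 -1.000e+01 -1.220e+01 -1.250e+01 -1.280e+01
 -1.280e+01  6.000e-01  9.120e+01 -1.794e+02 -8.940e+01  1.300e+00]
```

```bash
cd .;
python3 -m jog '[[0.0625,0.4745,0,0,0,0],[0.183,0.442,0,0,0,0],[0.291,0.38,0,0,0,0],[0.38,0.291,0,0,0,0],[0.442,0.183,0,0,0,0],[0.4745,0.0625,0,0,0,0],[0,0,0,0,0,0]]'; python3 log.py
python3 -m jog '[[0.4745,-0.0625,0,0,0,0],[0.442,-0.183,0,0,0,0],[0.38,-0.291,0,0,0,0],[0.291,-0.38,0,0,0,0],[0.183,-0.442,0,0,0,0],[0.0625,-0.4745,0,0,0,0],[0,0,0,0,0,0]]'; python3 log.py
python3 -m jog '[[-0.0625,-0.4745,0,0,0,0],[-0.183,-0.442,0,0,0,0],[-0.291,-0.38,0,0,0,0],[-0.38,-0.291,0,0,0,0],[-0.442,-0.183,0,0,0,0],[-0.4745,-0.0625,0,0,0,0],[0,0,0,0,0,0]]'; python3 log.py
python3 -m jog '[[-0.4745,0.0625,0,0,0,0],[-0.442,0.183,0,0,0,0],[-0.38,0.291,0,0,0,0],[-0.291,0.38,0,0,0,0],[0,0,0,0,0,0],[0,0,0,0,0,0]]'; python3 log.py; python3 fit.py|tail -3
```

```text
time_s: 20.5
position: [0.5568, -0.0097, 0.2278]
tool_rot: [-3.14, -0.0, 3.141]
ft_force: [-1.7, -1.8, 8.7]
width: 0.0205
grip_force: 61.1
time_s: 21.38
position: [0.503, -0.0652, 0.2278]
tool_rot: [-3.141, 0.002, 3.14]
ft_force: [2.0, -1.0, 6.9]
width: 0.0205
grip_force: 61.1
time_s: 22.25
position: [0.5585, -0.1197, 0.2278]
tool_rot: [-3.141, 0.001, 3.141]
ft_force: [1.8, -2.2, 9.4]
width: 0.0204
grip_force: 61.3
time_s: 23.0
position: [0.6058, -0.0917, 0.2278]
tool_rot: [-3.141, 0.002, 3.141]
ft_force: [3.9, -0.3, 6.8]
width: 0.0204
grip_force: 61.1
  1.000e-01 -5.000e+00 -1.000e+01 -1.220e+01 -1.250e+01 -1.280e+01
 -1.280e+01  6.000e-01  9.120e+01 -1.794e+02 -8.940e+01  1.300e+00
  9.120e+01 -1.794e+02 -8.940e+01 -2.950e+01]
```

```bash
cd .;
python3 -m jog '[[-0.124,0.26,0,0,0,0],[-0.071,0.245,0,0,0,0],[0,0,0,0,0,0],[0,0,0,0,0,0],[0,0,0,0,0,0]]'; python3 log.py; python3 fit.py|tail -1;python3 - <<'E'
from h import *
a=cap('scene');save(a,'s9.png',1.5)
print(sensors.state()['position'])
E
```

```text
time_s: 23.62
position: [0.6117, -0.0765, 0.2278]
tool_rot: [-3.141, 0.002, 3.141]
ft_force: [3.7, 1.3, 6.7]
width: 0.0204
grip_force: 61.0
  9.120e+01 -1.794e+02 -8.940e+01 -2.950e+01 -1.250e+01]
[ 0.61166041 -0.07655726  0.22788783]
```

View pics/s9.png

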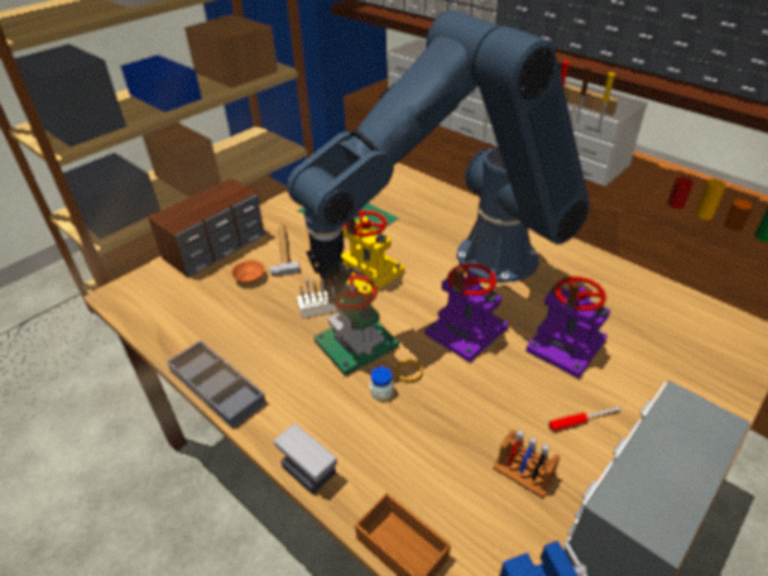

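The final picture shows the gripper on the handle at about (330,262), with everything else where it was. The handle is at -12.5°, exactly two turns from the stop.

```bash
python3 -m jog '[[0,0,0,0,0,0],[0,0,0,0,0,0],[0,0,0,0,0,0],[0,0,0,0,0,0]]'; python3 -c "
from bench import order
print(order.hand_in())"
```

```text
time_s: 24.18
position: [0.6117, -0.0766, 0.2279]
tool_rot: [-3.141, 0.002, 3.141]
ft_force: [3.7, 2.0, 6.4]
width: 0.0207
grip_force: 61.0
the job is handed in; nothing more can be done
None
```

The green press's handwheel was screwed down onto its stop and held there about 1.25 s with about 24 N, then backed off two full turns (within about 0.3° by the measured pose). I handed the job in at 24 s with the handle still gripped and the wheel still; the last picture shows nothing else on the bench moved.

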